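# Refit a grinder's wheel guard and its interlock tongue

### The arm

A 6-joint arm with a two-finger parallel gripper is mounted at the origin on the work surface. World frame = base frame: x ahead of the robot, y to its left, z up, the work surface at z = 0. Lengths are in m, angles in rad, forces in N, time in s.
With the tool pointing down it reaches from about 0.325 to 0.9 m from the base axis. Payload 6.1 kg.
Tool frame: the origin (TCP) lies on the centre line of the jaws, within the pads' length; the fingertips stand 17 mm ahead of it and the grasp point (between the pads) lies 2 mm behind it; z points along the fingers, y is the line along which they close (so a half turn about z gives the same grasp; the last joint's range is limited). The gripper opens to 87 mm and grips with 3 to 60 N. Pads are 19 mm wide; open, the fingers measure 117 mm over their backs; the gripper's body (75 mm by 190 mm) begins 51 mm behind the grasp point.
Start: joints at [0.988, 0.22, 1.526, -0, 1.395, -0.126], TCP at [0.276, 0.561, 0.24] pointing down, gripper open.
Joint ranges: [-2.98, 2.98], [-0.91, 2.08], [0.09, 2.57], [-1.24, 4.39], [0.2, 2.65], [-2.68, 2.68]. Speed limits (rad/s): [2.57, 2.57, 3.01, 3.14, 3.14, 3.14].

### API

Orientations are given as a unit quaternion [w, x, y, z].
In Python, from station import r, camera, calibration, sign_off gives the robot as it stands. The module is installed in compiled form; this text tells all that it offers.
- The arm moves only by the tool carry_out, never from a script. Its argument "plan" is a list of rows, each an object of numbers: "ax", "ay", "az": the turn, a rotation vector about the tool's x, y, z in rad; "tx", "ty", "tz": the shift along the tool's x, y, z in cm; "claw": the opening, from 0 (shut) to 1 (fully open). In form: [{"ax": .., "ay": .., "az": .., "tx": .., "ty": .., "tz": .., "claw": ..}, ...]. A call has 1 to 12 rows; each row is the pose to reach, as a shift and turn from the pose commanded when the call began, along the tool's axes at that moment; what a row does not reach only later rows make up. A row lasts 1/12 s, in which the tool goes at most 41.7 mm and 7.16 degrees, less where a joint would pass 70% of its speed; a pose out of reach is approached as far as the arm can. A call with a gripper value outside its range is refused whole. The fingers move at their own pace and stop on an object; the grip force is fixed at half the most. Time passes only in rows, so rows that repeat a pose let the fingers close. It gives the time, the measured TCP pose, the force, the opening and the grip force at its end, in the units of the state.
- r.state(): the state, without advancing time (a new reading comes with each control period).
- camera(name): name is "side" or "top"; returns the picture (384x512x3 uint8, red, green, blue); there is no depth.
- calibration(name): a dict with "fx", "fy", "cx", "cy" (pixels), "pose" (4x4, takes a point from camera to world coordinates). Camera axes: x right, y up, looking along -z (the intrinsics and any distortion apply to the point x, -y, -z); pixel columns grow to the right and rows downward; lengths in m; the calibration is good to about 2 mm. A picture is of the moment at which its call begins. calibration takes no time and is no camera call.
- sign_off(): hands the job in; it is judged then, once.
The state is a dict: "time_s": time; "q": joint angles; "dq": joint speeds; "tau": joint torques, N m; "position": TCP position; "ee_rot": TCP orientation; "ft_force": force on the tool from outside, world axes, zero at the start; "wrist_torque": the same for the moment, N m; "opening": opening from 0.0 (shut) to 1.0 (fully open); "grasp_force": force on a finger pad.
Only numpy, scipy, OpenCV 4.12 (cv2) and the standard library are available. Lean on these libraries where they do the work, as an engineer would, in place of code of your own. Each camera call takes 0.05 s, during which the arm holds its last target. There are 200 camera calls.

### The job

Put the loose metal wheel guard back on the bench grinder: slip it over the wheel from the free front of the grinder's bed, so that the flat tongue on its side goes straight into the slot of the interlock switch, fully home with the guard's open edge against the motor plate, and let go. Leave the oil filter, wrench and valve spring where they are.

Things in the scene. Friction and masses are not known exactly. Their poses are not given: they have to be found in the camera images.
- guard: loose aluminium hood, 4 mm sheet, 0.4-0.75 kg: 120 (x) x 110 (y) x 100 mm high, open below and at its +x end, standing upright on the table. Origin: centre of its underside; +x out of the open end (the way it slides on), z up. Handle bar along y on top. On its +y side a 4 mm flange, 50 mm up, x -30 to 55, out to y = 100 mm, carries the tongue. Centre of mass near the vertical through the handle
- guard_handle (a point): centre of the guard's black handle bar, 135 mm above the guard's underside at x = y = 0; the bar is 14 mm thick (x), 16 mm high, 100 mm long (y), with 27 mm free between it and the guard's roof; two posts under it at y = +-43 mm. Axes as the guard's
- tongue_tip (a point): tip of the flat steel tongue, at (105, 85, 50) mm in the guard's frame; the tongue is 20 mm wide (y), 4 mm thick (z) and sticks out 45 mm in +x past the guard's open edge. Axes as the guard's
- grinder: fixed green bed plate with motor, wheel, switch. Origin on the table; +x from the bed's free front to the motor. Bed x -165 to 245, y -90 to 115, top z = 20 mm, bare for x < -12 mm, where the shaft ends (y 0, z 70). Wheel: radius 35, x 0 to 22. Home, the guard's origin is at (0, 0, 20) mm, axes as here; set down at x = -85 it clears shaft and switch. Motor and housing up to 153 mm high
- plate_face (a point): foot of the motor plate's front face, at (60, 0, 20) mm in the grinder's frame, axes as the grinder's. The plate stands across the bed, y +-57 mm, 115 mm high above the bed; the guard's open edge (60 mm ahead of the guard's origin) meets it when home
- switch_slot (a point): centre of the slot's mouth in the black switch's front, at (65, 85, 70) mm in the grinder's frame, same axes; the tongue goes in along +x. Slot 25 wide (y), 9 high, 48 mm deep, closed all round, flared in the first 10 mm from 37 x 21. A guard standing on the bed has its tongue at this height. Home, the tip is 40 mm inside; no spring or catch. Housing x 65 to 125, 50 wide, top z = 108 mm
- oil_filter: bystander: white oil filter can, 76 mm across, 95 mm high, standing; origin at its underside
- wrench: bystander: steel wrench, 180 mm long, lying flat along its x
- valve_spring: bystander: steel valve spring, 32 mm across, 60 mm high, standing; origin at its underside
Not all that is in view belongs to the job. Of the things that look like the guard, take the one that is farthest to the robot's left at the start.

How it is judged:
On the way, in this order (a step that is already met when the one before it is completed fails the run):
1. the guard is lifted off the work surface (height (world z) of guard above 0.015 m), for 0.2 s.
2. the tongue's tip has entered the slot (x of tongue_tip in the frame of switch_slot between 0.003 and 0.033 m and y of tongue_tip in the frame of switch_slot between -0.012 and 0.012 m and z of tongue_tip in the frame of switch_slot between -0.008 and 0.008 m).
At the end, for the whole second after the job is handed in: the tongue's tip is more than 35 mm inside the slot (40 mm is fully home), within 6 mm sideways and 5 mm in height of the slot's centre, the guard upright within 0.06 rad, square to the grinder within 0.08 rad, at rest and released (x of tongue_tip in the frame of switch_slot above 0.035 m and y of tongue_tip in the frame of switch_slot between -0.006 and 0.006 m and z of tongue_tip in the frame of switch_slot between -0.005 and 0.005 m and angle between the x axis of guard and the x axis of grinder, either way round below 0.08 rad and angle between guard's own z axis and vertical below 0.06 rad and linear speed of guard below 0.01 m/s and angular speed of guard below 0.05 rad/s); the robot touches nothing.
It fails at once if the oil filter is moved more than 30 mm (distance of oil_filter from where it was at the start of the episode above 0.03 m).
It fails at once if the wrench is moved more than 30 mm (distance of wrench from where it was at the start of the episode above 0.03 m).
It fails at once if the valve spring is moved more than 30 mm (distance of valve_spring from where it was at the start of the episode above 0.03 m).
It also fails if it takes over 51 s, if anything falls off the work surface, if the arm or the gripper's body presses on something with over 40 N, if the wrist force passes 120 N, or if a joint passes its speed limit or range.

## Working session

There is one attempt and no reset: what is moved stays moved. The work goes in short steps, Python scripts to look and compute and a tool call to move; the robot and the scene stay as the last step left them, time stands still between calls to the robot, and variables do not carry over. Pictures are saved under pics/ and viewed, at most 10 in all, crops included, and the job is handed in when it is done.

Besides the shell and the picture viewer there is one more tool, called by a JSON object that holds its "method" and its "body". carry_out: Moves the arm, as the interface text tells. Its arguments: {"type":"object","properties":{"plan":{"type":"array"}},"required":["plan"]}

```bash
mkdir -p pics; python3 - <<'E'
from station import r,camera,calibration
import cv2,numpy as np
for n in("top","side"):
    im=camera(n); cv2.imwrite(f"pics/{n}0.png",im[:,:,::-1])
    c=calibration(n); print(n,{k:(np.round(v,4).tolist() if k=="pose" else v) for k,v in c.items()})
print(r.state())
E
```

```text
top {'fx': 349.6605586469721, 'fy': 349.6605586469721, 'cx': 252.90481972267776, 'cy': 193.6039660855306, 'pose': [[0.0216, 0.9952, -0.0957, 0.3238], [-0.9998, 0.0211, -0.0068, -0.0075], [-0.0048, 0.0958, 0.9954, 1.3592], [0.0, 0.0, 0.0, 1.0]]}
side {'fx': 460.609552548786, 'fy': 460.609552548786, 'cx': 259.4911508753027, 'cy': 198.8050359332017, 'pose': [[0.9679, 0.1406, -0.2085, 0.0853], [-0.2515, 0.5352, -0.8064, -1.3555], [-0.0018, 0.833, 0.5533, 1.0753], [0.0, 0.0, 0.0, 1.0]]}
{'time_s': 0.1, 'q': array([ 9.87877059e-01,  2.21156188e-01,  1.52751611e+00, -2.04368017e-05,
        1.39473361e+00, -1.26118413e-01]), 'dq': array([-0.00024398, -0.00070975, -0.0039919 , -0.00181797, -0.00042376,
       -0.00016821]), 'tau': array([ 1.24168248e-03, -4.95946097e+01, -3.88517439e+01,  7.02809729e-02,
        5.15039451e-02, -7.22490722e-05]), 'position': array([0.27538871, 0.56044459, 0.23853084]), 'ee_rot': array([-3.05293148e-04,  2.26417937e-01,  9.74029823e-01, -8.53740833e-04]), 'ft_force': array([ 0.47609409, -0.38235435, -0.50725682]), 'wrist_torque': array([-0.06258808, -0.03371218,  0.01612014]), 'grasp_force': 0.0, 'opening': 0.996500525858307}
```

View pics/top0.png

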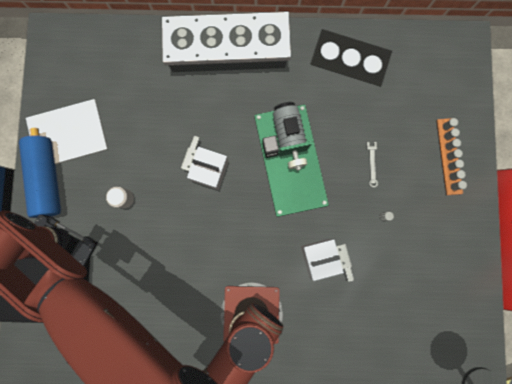

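View pics/side0.png

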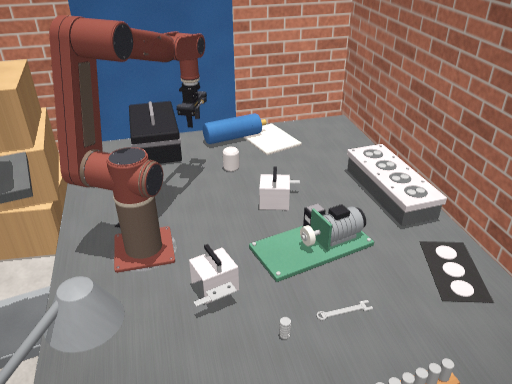

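Top view: there are two guard-like hoods, A at (206,165) and B at (325,260), and the grinder is at (290,160). World +y (the robot's left) runs to smaller columns, so A is farthest left. Next I'll check A in an enlarged crop and measure.

```bash
cat > h.py <<'E'
import cv2,numpy as np
from station import r,camera,calibration
def ray(n,px):
    c=calibration(n);P=c["pose"];u,v=px
    d=P[:3,:3]@np.array([(u-c["cx"])/c["fx"],-(v-c["cy"])/c["fy"],-1.]);return P[:3,3],d
def plane(n,px,z):
    o,d=ray(n,px);return o+d*(z-o[2])/d[2]
def proj(n,p):
    c=calibration(n);P=c["pose"];q=P[:3,:3].T@(np.asarray(p)-P[:3,3])
    return c["cx"]-c["fx"]*q[0]/q[2],c["cy"]+c["fy"]*q[1]/q[2]
def two(a,b):
    (o1,d1),(o2,d2)=ray("top",a),ray("side",b)
    s=np.linalg.lstsq(np.c_[d1,-d2],o2-o1,rcond=None)[0]
    p,q=o1+s[0]*d1,o2+s[1]*d2;return (p+q)/2,np.linalg.norm(p-q)
E
python3 - <<'E'
from h import *
t=cv2.imread("pics/top0.png");s=cv2.imread("pics/side0.png")
a=cv2.resize(t[95:220,170:340],None,fx=4.6,fy=4.6,interpolation=cv2.INTER_CUBIC);cv2.imwrite("pics/c1.png",a)
b=cv2.resize(s[160:275,250:380],None,fx=5,fy=5,interpolation=cv2.INTER_CUBIC);cv2.imwrite("pics/c2.png",b)
h=cv2.cvtColor(t,cv2.COLOR_BGR2HSV)
g=cv2.inRange(h,(50,90,40),(90,255,255));g[:,:240]=0;g[:,345:]=0
pts=cv2.findNonZero(g);R=cv2.minAreaRect(pts);bx=cv2.boxPoints(R)
print("bed",[np.round(plane("top",p,.02),4).tolist() for p in bx],bx.tolist())
gray=cv2.cvtColor(t,cv2.COLOR_BGR2GRAY)
w=(gray>185).astype(np.uint8);w[:130]=0;w[195:]=0;w[:,:175]=0;w[:,235:]=0
k=((gray<45)).astype(np.uint8);k[:145]=0;k[185:]=0;k[:,:185]=0;k[:,230:]=0
n,l,st,ce=cv2.connectedComponentsWithStats(k)
for i in range(1,n):
  if st[i,4]>15:
    R=cv2.minAreaRect(np.argwhere(l==i)[:,::-1].astype(np.float32));print("blk",st[i],ce[i],R,plane("top",ce[i],.143))
n,l,st,ce=cv2.connectedComponentsWithStats(w);print("wh",st[1:],ce[1:])
E
```

```text
bed [[0.7629, 0.0036, 0.02], [0.8125, -0.1971, 0.02], [0.4147, -0.2852, 0.02], [0.3675, -0.0899, 0.02]] [[254.13145446777344, 115.04803466796875], [305.29736328125, 103.80279541015625], [327.53900146484375, 205.00244140625], [276.37310791015625, 216.2476806640625]]
wh [[ 182  136   44   51 1044]] [[202.99904215 164.07088123]]
```

View pics/c1.png

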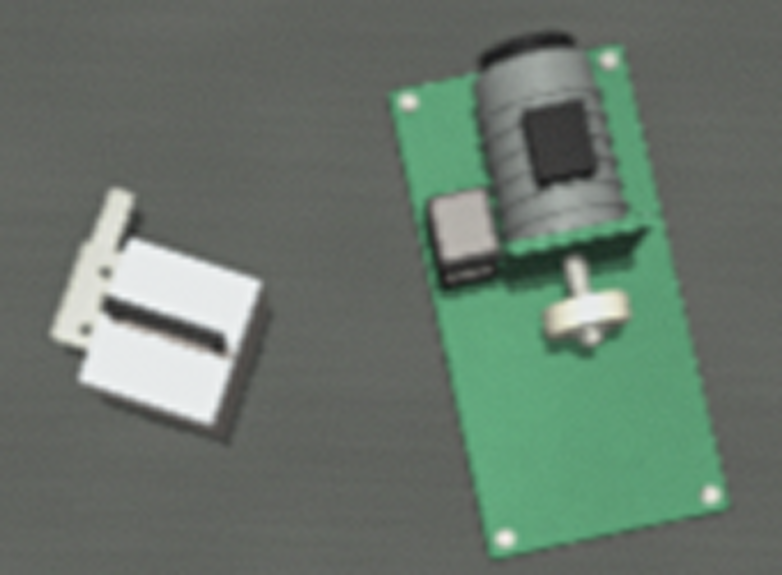

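View pics/c2.png

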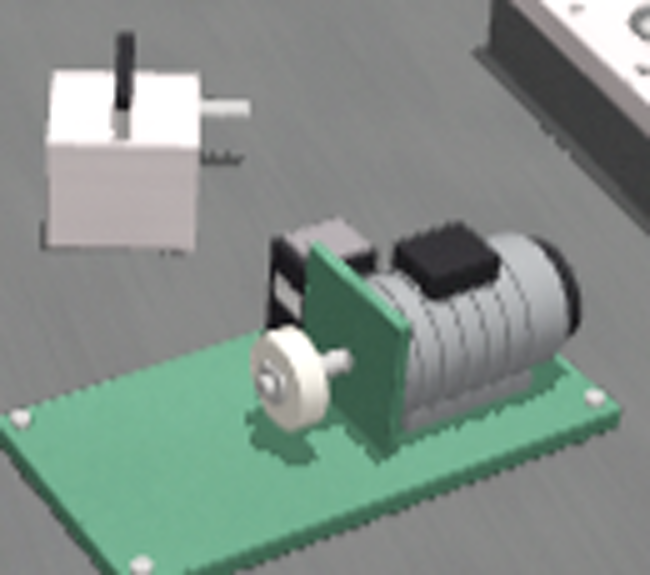

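The crop shows A as an aluminium hood centred at about px (207,167), with a black handle bar from (193,161) to (220,170). Its flange and tongue are on the left, with the tip at (197,136). This matches the guard, and it is the leftmost one. The grinder bed and switch (270,146) are clear. Next I'll get both poses from edge fits.

```bash
cat >> h.py <<'E'
def linefit(P):  # point,dir ; robust
    x=cv2.fitLine(np.float32(P),cv2.DIST_HUBER,0,.001,.001).ravel();return x[2:],x[:2]
def bed(t,n="top"):
    """grinder pose from left/right/front bed edges, top view -> origin xy, yaw"""
    h=cv2.cvtColor(t,cv2.COLOR_BGR2HSV);g=cv2.inRange(h,(50,90,40),(90,255,255));g[:,:240]=0;g[:,345:]=0
    W=lambda px:plane("top",px,.02)[:2]
    L=np.array([W((np.flatnonzero(g[v])[0]-.5,v)) for v in range(125,205) if g[v].any()])
    R=np.array([W((np.flatnonzero(g[v])[-1]+.5,v)) for v in range(112,195) if g[v].any()])
    F=np.array([W((u,np.flatnonzero(g[:,u])[-1]+.5)) for u in range(282,323) if g[:,u].any()])
    return L,R,F
E
python3 - <<'E'
from h import *
t=cv2.imread("pics/top0.png")
L,R,F=bed(t)
f=[linefit(X) for X in(L,R,F)]
ang=lambda d:np.degrees(np.arctan2(d[1],d[0]))
print([ang(d) for _,d in f])
d=f[0][1]*np.sign(f[0][1][0])+f[1][1]*np.sign(f[1][1][0]);yaw=np.arctan2(d[1],d[0])
ex=np.array([np.cos(yaw),np.sin(yaw)]);ey=np.array([-ex[1],ex[0]])
yl,yr,xf=np.median(L@ey),np.median(R@ey),np.median(F@ex)
print("width",yl-yr)
o=ex*(xf+.165)+ey*((yl-.115+yr+.09)/2);print("grinder",o,np.degrees(yaw))
for nm,p in(("slotmouth",(.065,.085,.07)),("swTopFL",(.065,.11,.108)),("swTopBR",(.125,.06,.108)),("front R",(-.165,-.09,.02)),("front L",(-.165,.115,.02)),("backR",(.245,-.09,.02))):
  w=np.r_[o+ex*p[0]+ey*p[1],p[2]];print(nm,w.round(4),np.round(proj("top",w),1),np.round(proj("side",w),1))
gray=cv2.cvtColor(t,cv2.COLOR_BGR2GRAY)
c=gray[130:200,175:235]
for th in(215,225):
  w=(c>th).astype(np.uint8);w=cv2.morphologyEx(w,cv2.MORPH_OPEN,np.ones((2,2)))
  n,l,st,ce=cv2.connectedComponentsWithStats(w);
  P=np.argwhere(w)[:,::-1]+[175,130]
  bx=cv2.boxPoints(cv2.minAreaRect(P.astype(np.float32)))
  q=np.array([plane("top",p,.1)[:2] for p in bx]);print(th,len(P),bx.round(1).tolist(),q.round(4).tolist(),"ctr",q.mean(0),[ang(q[i]-q[i-1]) for i in range(4)],[np.linalg.norm(q[i]-q[i-1]) for i in range(4)])
dk=np.argwhere(gray[155:178,188:225]<90)[:,::-1]+[188,155]
R=cv2.minAreaRect(dk.astype(np.float32));print("handle",R,plane("top",R[0],.138))
E
```

```text
[np.float32(13.301653), np.float32(13.251564), np.float32(-76.76462)]
width 0.201602941251149
grinder [ 0.55479968 -0.1620754 ] 13.276608
slotmouth [ 0.5985 -0.0644  0.07  ] [271.3 153.9] [306.5 218.9]
swTopFL [ 0.5928 -0.0401  0.108 ] [265.1 153.1] [303.4 207. ]
swTopBR [ 0.6627 -0.075   0.108 ] [275.  134.5] [324.6 209.5]
front R [ 0.4149 -0.2876  0.02  ] [328.2 205. ] [275.4 278.3]
front L [ 0.3678 -0.088   0.02  ] [275.9 216.2] [247.5 243.4]
backR [ 0.8139 -0.1934  0.02  ] [304.4 103.4] [373.7 241.4]
215 916 [[180.5, 175.0], [193.5, 137.8000030517578], [228.8000030517578, 150.10000610351562], [215.8000030517578, 187.39999389648438]] [[0.5072, 0.2661], [0.6464, 0.2239], [0.6028, 0.0927], [0.4646, 0.1361]] ctr [0.55524525 0.17969485] [np.float64(71.88139492171092), np.float64(-16.87746845215013), np.float64(-108.35570019529817), np.float64(162.57064897818884)] [np.float64(0.13683805728034432), np.float64(0.14545364769493627), np.float64(0.13824723690069232), np.float64(0.14485792627325508)]
225 743 [[187.8000030517578, 177.60000610351562], [197.8000030517578, 147.60000610351562], [226.3000030517578, 157.10000610351562], [216.3000030517578, 187.10000610351562]] [[0.4983, 0.2391], [0.61, 0.2068], [0.5768, 0.1013], [0.4657, 0.1343]] ctr [0.53768528 0.17039359] [np.float64(72.73237779549498), np.float64(-16.13304148734068), np.float64(-107.45041316766937), np.float64(163.42187255310785)] [np.float64(0.10973194962510169), np.float64(0.11628747481593446), np.float64(0.11064016305233185), np.float64(0.1159200941661346)]
handle ((208.4615478515625, 168.6923065185547), (33.731971740722656, 11.374734878540039), 11.309932708740234) [0.52628883 0.1598575  0.138     ]
```

```bash
cat >> h.py <<'E'
from scipy.spatial.transform import Rotation as Ro
def cmd(x,y,z,yaw,st=None):
    """shift (cm) / turn (tool axes) from the measured pose to TCP xyz, tool down, tool y at yaw deg"""
    st=st or r.state();q=st["ee_rot"];A=Ro.from_quat([q[1],q[2],q[3],q[0]])
    c,s=np.cos(np.radians(yaw)),np.sin(np.radians(yaw))
    B=Ro.from_matrix(np.array([[-s,c,0],[c,s,0],[0,0,-1]]).T if 0 else np.c_[[-s,c,0],[c,s,0],[0,0,-1]])
    print("t",(A.inv().apply(np.array([x,y,z])-st["position"])*100).round(2),"a",(A.inv()*B).as_rotvec().round(3),"t=%.2f"%st["time_s"])
E
python3 - <<'E'
from h import *
for p in((192.8,160.7),(219.6,170.4)): print(plane("top",p,.14))
cmd(.538,.170,.22,-16.7)
print(plane("top",(325,260),.1))
E
```

```text
[0.55339071 0.21598021 0.14      ]
[0.52068605 0.12007646 0.14      ]
t [-40.79 -23.45   1.89] a [-2.000e-03  1.000e-03  1.405e+00] t=0.10
[ 0.21353538 -0.25982847  0.1       ]
```

{"method": "carry_out", "body": {"plan": [{"ax":0,"ay":0,"az":0.12,"tx":-3.5,"ty":-2,"tz":0,"claw":1},{"ax":0,"ay":0,"az":0.24,"tx":-7,"ty":-4,"tz":0,"claw":1},{"ax":0,"ay":0,"az":0.36,"tx":-10.5,"ty":-6,"tz":0,"claw":1},{"ax":0,"ay":0,"az":0.48,"tx":-14,"ty":-8,"tz":0,"claw":1},{"ax":0,"ay":0,"az":0.6,"tx":-17.5,"ty":-10,"tz":0,"claw":1},{"ax":0,"ay":0,"az":0.72,"tx":-21,"ty":-12,"tz":0,"claw":1},{"ax":0,"ay":0,"az":0.84,"tx":-24.5,"ty":-14,"tz":0,"claw":1},{"ax":0,"ay":0,"az":0.96,"tx":-28,"ty":-16,"tz":0,"claw":1},{"ax":0,"ay":0,"az":1.08,"tx":-31.5,"ty":-18,"tz":0,"claw":1},{"ax":0,"ay":0,"az":1.2,"tx":-35,"ty":-20,"tz":0.5,"claw":1},{"ax":0,"ay":0,"az":1.3,"tx":-38,"ty":-21.8,"tz":1,"claw":1},{"ax":0,"ay":0,"az":1.4,"tx":-40.8,"ty":-23.4,"tz":1.5,"claw":1}]}}

```text
time_s: 1.1
position: [0.5394, 0.1687, 0.2241]
ee_rot: [0.0, 0.802, 0.597, -0.0]
ft_force: [-0.3, 0.4, 0.3]
opening: 1.001
grasp_force: 0.0
```

```bash
python3 - <<'E'
from h import *
s=r.state();print(s["position"],s["dq"].round(2));cmd(.538,.170,.133,-16.9)
im=camera("side")[:,:,::-1];cv2.imwrite("pics/s1.png",im)
cv2.imwrite("pics/s1c.png",cv2.resize(im[130:230,210:340],None,fx=5,fy=5,interpolation=cv2.INTER_CUBIC))
E
```

```text
[0.53935703 0.16868441 0.22408255] [-0.63  0.29 -0.19  0.01 -0.1   0.56]
t [ 0.09 -0.17  9.11] a [-0.     0.     0.003] t=1.10
```

View pics/s1c.png

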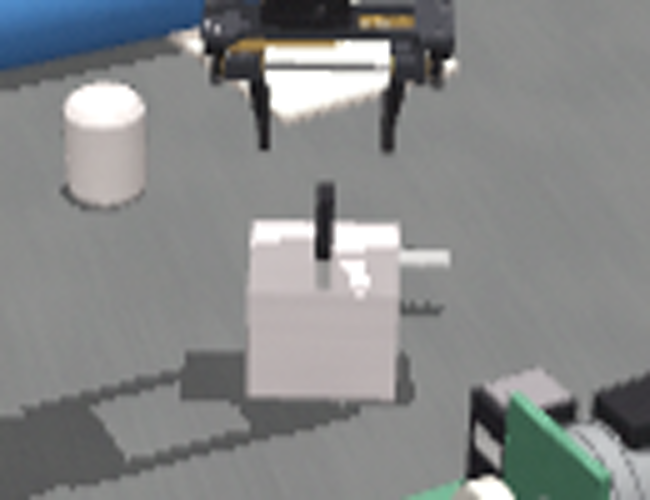

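The gripper straddles the handle (crop jaws at 265 and 388, bar at 325), so I'm descending and closing.

{"method": "carry_out", "body": {"plan": [{"ax":0,"ay":0,"az":0.005,"tx":0,"ty":0,"tz":2.5,"claw":1},{"ax":0,"ay":0,"az":0.005,"tx":0,"ty":0,"tz":5,"claw":1},{"ax":0,"ay":0,"az":0.005,"tx":0,"ty":0,"tz":7.5,"claw":1},{"ax":0,"ay":0,"az":0.005,"tx":0,"ty":0,"tz":9,"claw":1},{"ax":0,"ay":0,"az":0.005,"tx":0,"ty":0,"tz":9.1,"claw":1},{"ax":0,"ay":0,"az":0.005,"tx":0,"ty":0,"tz":9.1,"claw":0},{"ax":0,"ay":0,"az":0.005,"tx":0,"ty":0,"tz":9.1,"claw":0},{"ax":0,"ay":0,"az":0.005,"tx":0,"ty":0,"tz":9.1,"claw":0},{"ax":0,"ay":0,"az":0.005,"tx":0,"ty":0,"tz":9.1,"claw":0},{"ax":0,"ay":0,"az":0.005,"tx":0,"ty":0,"tz":9.1,"claw":0},{"ax":0,"ay":0,"az":0.005,"tx":0,"ty":0,"tz":9.1,"claw":0},{"ax":0,"ay":0,"az":0.005,"tx":0,"ty":0,"tz":9.1,"claw":0}]}}

```text
time_s: 2.15
position: [0.5389, 0.171, 0.1341]
ee_rot: [0.0, 0.802, 0.597, 0.0]
ft_force: [0.4, -1.1, -0.2]
opening: 0.556
grasp_force: 0.0
```

{"method": "carry_out", "body": {"plan": [{"claw":0,"ax":0,"ay":0,"az":0,"tx":0,"ty":0,"tz":0},{"claw":0,"ax":0,"ay":0,"az":0,"tx":0,"ty":0,"tz":0},{"claw":0,"ax":0,"ay":0,"az":0,"tx":0,"ty":0,"tz":0},{"claw":0,"ax":0,"ay":0,"az":0,"tx":0,"ty":0,"tz":0},{"claw":0,"ax":0,"ay":0,"az":0,"tx":0,"ty":0,"tz":0},{"claw":0,"ax":0,"ay":0,"az":0,"tx":0,"ty":0,"tz":0},{"claw":0,"ax":0,"ay":0,"az":0,"tx":0,"ty":0,"tz":0},{"claw":0,"ax":0,"ay":0,"az":0,"tx":0,"ty":0,"tz":0},{"claw":0,"ax":0,"ay":0,"az":0,"tx":0,"ty":0,"tz":0},{"claw":0,"ax":0,"ay":0,"az":0,"tx":0,"ty":0,"tz":0}]}}

```text
time_s: 2.98
position: [0.5388, 0.1708, 0.1336]
ee_rot: [0.0, 0.802, 0.597, 0.0]
ft_force: [1.9, -1.5, -1.0]
opening: 0.154
grasp_force: 30.0
```

```bash
python3 - <<'E'
from h import *
s=r.state();print(s["position"],s["opening"],s["grasp_force"],s["ft_force"]);cmd(.538,.171,.27,-16.9)
E
```

```text
[0.53881793 0.17080431 0.1336238 ] 0.15359878955310652 29.981631534174085 [ 1.91231975 -1.5135595  -0.98695511]
t [-1.000e-02 -8.000e-02 -1.364e+01] a [0.    0.    0.004] t=2.98
```

Gripped, with the opening at about 14 mm and 30 N. Lifting.

{"method": "carry_out", "body": {"plan": [{"ax":0,"ay":0,"az":0,"tx":0,"ty":0,"tz":-0.7,"claw":0},{"ax":0,"ay":0,"az":0,"tx":0,"ty":0,"tz":-2,"claw":0},{"ax":0,"ay":0,"az":0,"tx":0,"ty":0,"tz":-3.5,"claw":0},{"ax":0,"ay":0,"az":0,"tx":0,"ty":0,"tz":-5.5,"claw":0},{"ax":0,"ay":0,"az":0,"tx":0,"ty":0,"tz":-7.5,"claw":0},{"ax":0,"ay":0,"az":0,"tx":0,"ty":0,"tz":-9.5,"claw":0},{"ax":0,"ay":0,"az":0,"tx":0,"ty":0,"tz":-11.3,"claw":0},{"ax":0,"ay":0,"az":0,"tx":0,"ty":0,"tz":-12.5,"claw":0},{"ax":0,"ay":0,"az":0,"tx":0,"ty":0,"tz":-13,"claw":0},{"ax":0,"ay":0,"az":0,"tx":0,"ty":0,"tz":-13,"claw":0}]}}

```text
time_s: 3.82
position: [0.539, 0.1712, 0.2649]
ee_rot: [0.0, 0.802, 0.597, 0.001]
ft_force: [0.5, -0.2, -6.6]
opening: 0.157
grasp_force: 30.0
```

```bash
python3 - <<'E'
from h import *
s=r.state();print(s["position"],s["opening"],s["grasp_force"],s["ft_force"],s["wrist_torque"]);cmd(.467,-.183,.265,13.28)
E
```

```text
[0.53896505 0.17116819 0.26494728] 0.1565918243154332 30.023965537548065 [ 0.50346372 -0.16957545 -6.63175018] [-0.14411433 -0.20366001 -0.03888222]
t [-3.599e+01  3.260e+00 -3.000e-02] a [ 0.002 -0.001 -0.523] t=3.82
```

{"method": "carry_out", "body": {"plan": [{"ax":0,"ay":0,"az":-0.03,"tx":-1.5,"ty":0.1,"tz":0,"claw":0},{"ax":0,"ay":0,"az":-0.07,"tx":-4.5,"ty":0.4,"tz":0,"claw":0},{"ax":0,"ay":0,"az":-0.12,"tx":-8,"ty":0.7,"tz":0,"claw":0},{"ax":0,"ay":0,"az":-0.17,"tx":-12,"ty":1.1,"tz":0,"claw":0},{"ax":0,"ay":0,"az":-0.23,"tx":-16,"ty":1.5,"tz":0,"claw":0},{"ax":0,"ay":0,"az":-0.29,"tx":-20,"ty":1.8,"tz":0,"claw":0},{"ax":0,"ay":0,"az":-0.35,"tx":-24,"ty":2.2,"tz":0,"claw":0},{"ax":0,"ay":0,"az":-0.41,"tx":-28,"ty":2.5,"tz":0,"claw":0},{"ax":0,"ay":0,"az":-0.46,"tx":-31.5,"ty":2.9,"tz":0,"claw":0},{"ax":0,"ay":0,"az":-0.5,"tx":-34,"ty":3.1,"tz":0,"claw":0},{"ax":0,"ay":0,"az":-0.52,"tx":-35.5,"ty":3.2,"tz":0,"claw":0},{"ax":0,"ay":0,"az":-0.525,"tx":-36,"ty":3.3,"tz":0,"claw":0}]}}

```text
time_s: 4.82
position: [0.4653, -0.1855, 0.2618]
ee_rot: [-0.001, 0.621, 0.784, -0.001]
ft_force: [-0.3, 0.1, -7.3]
opening: 0.161
grasp_force: 30.1
```

```bash
python3 - <<'E'
from h import *
s=r.state();print(s["position"],s["opening"],s["grasp_force"],s["ft_force"],s["dq"].round(2));cmd(.467,-.183,.160,13.28)
for n in("top","side"):
  im=camera(n)[:,:,::-1];cv2.imwrite(f"pics/{n}2.png",im)
a=cv2.resize(cv2.imread("pics/top2.png")[110:240,230:360],None,fx=3,fy=3,interpolation=2)
b=cv2.resize(cv2.imread("pics/side2.png")[150:280,210:340],None,fx=3,fy=3,interpolation=2)
cv2.imwrite("pics/m2.png",np.hstack([a,b]))
E
```

```text
[ 0.46532742 -0.1855414   0.26182295] 0.16119003303247162 30.05802758038044 [-0.32549028  0.13135582 -7.33117638] [-0.06  0.04 -0.04  0.04 -0.   -0.11]
t [ 0.2   0.25 10.18] a [-0.003 -0.001  0.   ] t=4.82
```

View pics/m2.png

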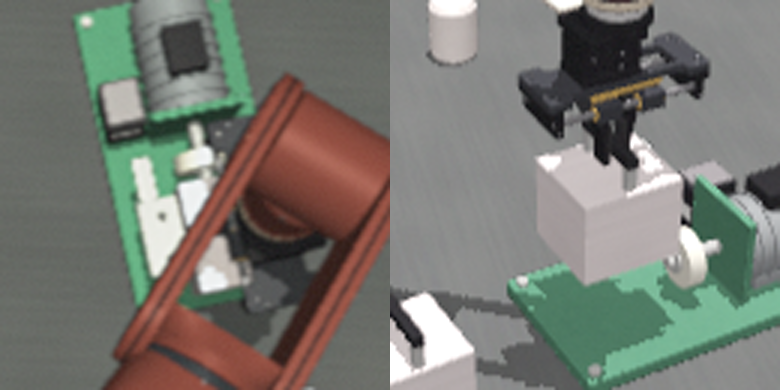

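The guard hangs level above the bed's free front, and the top view shows the tongue tip at about px (278,163), just ahead of the switch at (271,146). Lowering to just above the bed.

{"method": "carry_out", "body": {"plan": [{"ax":0,"ay":0,"az":0,"tx":0.2,"ty":0.25,"tz":1.2,"claw":0},{"ax":0,"ay":0,"az":0,"tx":0.2,"ty":0.25,"tz":3,"claw":0},{"ax":0,"ay":0,"az":0,"tx":0.2,"ty":0.25,"tz":5,"claw":0},{"ax":0,"ay":0,"az":0,"tx":0.2,"ty":0.25,"tz":7,"claw":0},{"ax":0,"ay":0,"az":0,"tx":0.2,"ty":0.25,"tz":8.7,"claw":0},{"ax":0,"ay":0,"az":0,"tx":0.2,"ty":0.25,"tz":9.7,"claw":0},{"ax":0,"ay":0,"az":0,"tx":0.2,"ty":0.25,"tz":10.1,"claw":0},{"ax":0,"ay":0,"az":0,"tx":0.2,"ty":0.25,"tz":10.1,"claw":0},{"ax":0,"ay":0,"az":0,"tx":0.2,"ty":0.25,"tz":10.1,"claw":0}]}}

```text
time_s: 5.67
position: [0.4695, -0.1805, 0.163]
ee_rot: [0.0, 0.619, 0.785, 0.0]
ft_force: [-0.8, -0.4, -5.6]
opening: 0.159
grasp_force: 30.0
```

```bash
python3 - <<'E'
from h import *
s=r.state();print(s["position"],s["opening"],s["ft_force"],s["dq"].round(2));cmd(.472,-.1816,.1535,13.28)
for n in("top","side"):
  im=camera(n)[:,:,::-1];cv2.imwrite(f"pics/{n}3.png",im)
a=cv2.resize(cv2.imread("pics/top3.png")[125:225,240:305],None,fx=6,fy=6,interpolation=2)
b=cv2.resize(cv2.imread("pics/side3.png")[180:280,230:295],None,fx=6,fy=6,interpolation=2)
cv2.imwrite("pics/m3.png",np.hstack([a,b]))
E
```

```text
[ 0.46949286 -0.18048991  0.16303313] 0.1592410113898354 [-0.82453108 -0.4061583  -5.60002333] [-0.01 -0.02 -0.02 -0.    0.   -0.  ]
t [-0.17  0.22  0.95] a [0.001 0.    0.003] t=5.67
```

View pics/m3.png

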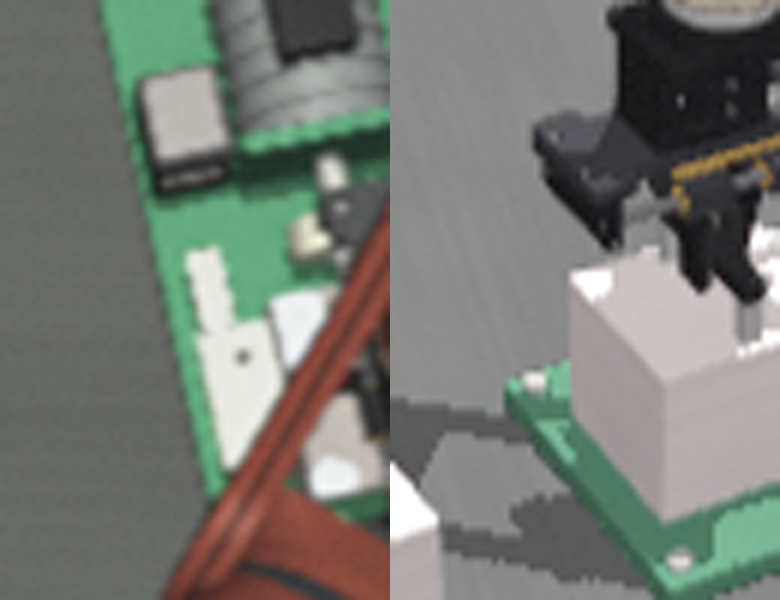

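The tongue is visible at px (272–279, 166–180), between the bed's left edge and the wheel, and square to the bed. Measuring it and the switch in the grinder's axes.

```bash
cat >> h.py <<'E'
YAW=np.radians(13.28);O=np.array([.5548,-.1621]);EX=np.array([np.cos(YAW),np.sin(YAW)]);EY=np.array([-EX[1],EX[0]])
def G(p): d=np.asarray(p)[:2]-O;return np.array([d@EX,d@EY])*1000   # grinder frame mm
def halfcross(row,th):  # subpixel first rising / last falling
    i=np.flatnonzero(row>th);a,b=i[0],i[-1];f=lambda p,q:p+(th-row[p])/(row[q]-row[p])
    return f(a-1,a),f(b,b+1)
def tongue(t,v0,v1,u0,u1,z,bg="r"):
    R=t[:,:,2].astype(float);out=[]
    for v in range(v0,v1):
        a,b=halfcross(R[v,u0:u1],150);out.append((G(plane("top",(u0+a,v),z)),G(plane("top",(u0+b,v),z))))
    return np.array(out)
E
python3 - <<'E'
from h import *
t=cv2.imread("pics/top3.png")
print("R\n",t[164:182,268:284,2])
T=tongue(t,168,178,266,284,.0814);m=T.mean(1);print("tongue L,R,mid y",T[:,0,1].mean(),T[:,1,1].mean(),m[:,1].mean(),"slope",np.polyfit(m[:,0],m[:,1],1)[0])
print("sw R row",t[143,258:284,2],"col",t[130:160,269,2])
for v in range(138,150,2):
  a,b=halfcross(t[v,258:280,2].astype(float),110);print(G(plane("top",(258+a,v),.108)),G(plane("top",(258+b,v),.108)))
s=r.state();print("TCP in G",G(s["position"]),s["position"][2])
# bed edges now
h=cv2.cvtColor(t,cv2.COLOR_BGR2HSV);g=cv2.inRange(h,(50,90,40),(90,255,255));g[:,:240]=0
e=np.array([G(plane("top",(np.flatnonzero(g[v])[0]-.5,v),.02)) for v in range(125,195)]);print("left edge y",e[:,1].mean(),np.polyfit(e[:,0],e[:,1],1)[0])
E
```

```text
R
 [[100 100 100  98  99  98 100  98 100  99 100 102 103 101 100 102]
 [101 100  97  97  96  94 107 118 112 101  99 101 101  99 101 101]
 [102  97 104 126 138 139 162 183 155 110 100 101 100 100 100 101]
 [102  97 123 191 226 226 226 228 184 119  99  99 100 100 100 101]
 [100  97 128 208 237 235 232 232 199 137 102 100 101 100 100 101]
 [100  99 125 201 234 233 231 231 221 163 112  97 102 100 100 101]
 [101  98 108 167 222 232 231 232 230 186 116  99 100 101 102 102]
 [100  97  86 127 206 232 232 233 231 185 111  95 101 101 101 101]
 [ 98 101  89 114 201 234 233 232 230 188 119  97  99 100 100  99]
 [ 94 101  91 114 198 235 235 233 231 208 149 103  98  99 101  98]
 [ 95 101  96 101 170 226 235 232 232 229 181 118  98 101 101  98]
 [ 90 102  97  87 136 215 234 232 233 233 187 115  95 101 100  97]
 [ 89  99 100  88 120 207 234 234 232 231 185 114  93  97  95  92]
 [ 85  99 103  93 115 201 236 234 234 230 198 131  99 104 113 115]
 [ 91 102 101  92 105 178 229 235 232 230 211 167 145 162 176 186]
 [ 91  96 100  97 100 146 212 233 232 224 213 211 222 226 230 228]
 [ 87  92  98 106 132 163
[... 186 characters left out ...]
e 0.009440933816616807
sw R row [100  98  86  73  54  58 115 166 186 189 188 186 190 186 187 186 189 184
 148  90  62  74  93 104 110 109] col [101  99 100  98  97  95 111 154 183 186 186 188 187 186 187 189 189 191
 190 193 178 116  64  46  72  75  42  41  58  72]
[121.07519663 104.13951471] [111.69341018  60.42021719]
[113.99475716 106.62286658] [104.1843176   60.89973691]
[106.41882222 106.75717965] [96.58514372 60.91943088]
[ 98.73721627 106.3588909 ] [89.06542693 61.26955529]
[ 91.28934823 107.01037096] [81.36520548 60.73822054]
[ 83.56807392 106.34719298] [73.80124306 60.8022711 ]
TCP in G [-87.0092193   0.995255 ] 0.1638904673589534
left edge y 113.38225293089397 0.0003892383484221959
```

{"method": "carry_out", "body": {"plan": [{"ax":0,"ay":0,"az":0,"tx":-0.2,"ty":0,"tz":0.3,"claw":0},{"ax":0,"ay":0,"az":0,"tx":-0.45,"ty":0.1,"tz":0.6,"claw":0},{"ax":0,"ay":0,"az":0,"tx":-0.45,"ty":0.2,"tz":0.8,"claw":0},{"ax":0,"ay":0,"az":0,"tx":-0.45,"ty":0.2,"tz":0.9,"claw":0},{"ax":0,"ay":0,"az":0,"tx":-0.45,"ty":0.2,"tz":0.95,"claw":0},{"ax":0,"ay":0,"az":0,"tx":-0.45,"ty":0.2,"tz":0.95,"claw":0},{"ax":0,"ay":0,"az":0,"tx":-0.45,"ty":0.2,"tz":0.95,"claw":0}]}}

```text
time_s: 6.35
position: [0.4726, -0.1852, 0.1539]
ee_rot: [0.001, 0.62, 0.785, 0.0]
ft_force: [1.6, -2.1, -1.4]
opening: 0.155
grasp_force: 30.0
```

```bash
python3 - <<'E'
from h import *
t=camera("top")[:,:,::-1];cv2.imwrite("pics/top4.png",t)
s=r.state();print("TCP in G",G(s["position"]),s["position"][2],s["ft_force"],s["wrist_torque"])
print(t[162:182,268:284,2])
T=tongue(t,168,177,268,284,.074);m=T.mean(1);print(T[:,0,1].mean(),T[:,1,1].mean(),m[:,1].mean(),np.polyfit(m[:,0],m[:,1],1)[0])
v=[halfcross(t[155:190,u,2].astype(float),165)[0]+155 for u in(273,274,275)];print("tip",G(plane("top",(274,np.mean(v)),.074)))
E
```

```text
TCP in G [-85.32921634  -3.61381408] 0.15388031144058142 [ 2.0919499  -1.15899448  0.15506636] [-0.2491547  -0.16615472 -0.01812027]
[[101 101 101 100 100 101 100 101 100 101  99 102 101 103 100 102]
 [ 99 101 100 100 101 100  99 100 102 101  99 102 100 100 101 103]
 [100 101 102 102 100 100  98  96  96  96 101 102 101 102 101 102]
 [102 100 100  98  98 100 114 132 137 119  99  98 101 101 101  99]
 [103 100 101 102 128 151 176 209 220 175 113  96 100 101 100 100]
 [103  99  96 123 190 228 229 232 233 194 129 100  98 103 100 102]
 [103 102  97 125 202 235 235 232 230 211 153 105 100 103 102 100]
 [104 101  96 112 168 224 234 232 232 230 182 119  96 100 101 102]
 [102 102  99  94 130 207 233 231 231 232 185 117  97 101 103 102]
 [104 104 101  90 117 202 234 233 232 229 186 118  99  98 102 101]
 [ 99 102 100  92 115 201 234 233 231 230 204 142 104  99  99 101]
 [ 96 101 101  94 105 177 228 234 232 232 223 166 112 100  99  97]
 [ 94 100 101  95  90 142 216 234 233 232 230 184 116  97 102 102]
 [ 91 100 101 101  90 121 205 234 234 232 231 186 116  95  99  97]
 [ 89 100 100 102  94 117 207 236 236 232 231 194 126  95  94  95]
 [ 87 100 102 100  92 115 200 235 236 234 231 212 155 120 119 135]
 [ 90  99 103 101  92  97 158 223 232 227 230 229 207 184 194 217]
 [ 92  96 102 100  97  99 147 212 222 213 220 232 231 227 229 233]
 [ 86  90 102 100 105 135 191 228 228 224 228 232 233 232 233 233]
 [ 83  90 101 102 106 148 211 231 231 230 232 232 230 230 231 232]]
95.75328926280656 72.38368597142043 84.0684876171135 0.004639373232212206
tip [18.10287929 85.32374138]
```

The guard touches the bed and the tongue is at y ≈ 84 mm, matching the slot. I'll raise it 1 mm and slide in.

{"method": "carry_out", "body": {"plan": [{"ax":0,"ay":0,"az":0,"tx":0,"ty":0,"tz":-0.12,"claw":0},{"ax":0,"ay":0,"az":0,"tx":0,"ty":0.5,"tz":-0.12,"claw":0},{"ax":0,"ay":0,"az":0,"tx":0,"ty":1.3,"tz":-0.12,"claw":0},{"ax":0,"ay":0,"az":0,"tx":0,"ty":2.2,"tz":-0.12,"claw":0},{"ax":0,"ay":0,"az":0,"tx":0,"ty":3.1,"tz":-0.12,"claw":0},{"ax":0,"ay":0,"az":0,"tx":0,"ty":3.8,"tz":-0.12,"claw":0},{"ax":0,"ay":0,"az":0,"tx":0,"ty":4.3,"tz":-0.12,"claw":0},{"ax":0,"ay":0,"az":0,"tx":0,"ty":4.8,"tz":-0.12,"claw":0},{"ax":0,"ay":0,"az":0,"tx":0,"ty":5.2,"tz":-0.12,"claw":0},{"ax":0,"ay":0,"az":0,"tx":0,"ty":5.6,"tz":-0.12,"claw":0},{"ax":0,"ay":0,"az":0,"tx":0,"ty":6,"tz":-0.12,"claw":0},{"ax":0,"ay":0,"az":0,"tx":0,"ty":6,"tz":-0.12,"claw":0}]}}

```text
time_s: 7.4
position: [0.531, -0.1707, 0.1543]
ee_rot: [0.0, 0.62, 0.785, 0.0]
ft_force: [-0.1, -0.8, -5.8]
opening: 0.159
grasp_force: 30.0
```

```bash
python3 - <<'E'
from h import *
t=camera("top")[:,:,::-1];cv2.imwrite("pics/top5.png",t)
s=r.state();print("TCP in G",G(s["position"]),s["position"][2],s["ft_force"],s["wrist_torque"])
a=cv2.resize(t[125:225,235:335],None,fx=5,fy=5,interpolation=2);cv2.imwrite("pics/m5.png",a)
E
```

```text
TCP in G [-25.49741139  -2.91199178] 0.15425079142695994 [ 0.1878077  -0.75041746 -6.04404665] [-0.12326881 -0.02804538 -0.03868218]
```

View pics/m5.png

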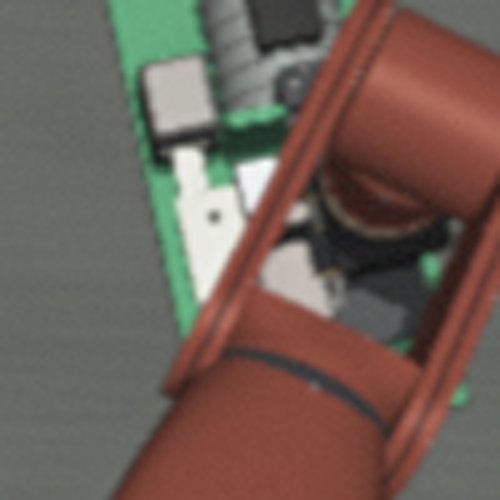

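The tongue (crop 188,160) is going into the switch centred, with no contact force. Continuing to home.

{"method": "carry_out", "body": {"plan": [{"ax":0,"ay":0,"az":0,"tx":0,"ty":0.4,"tz":0,"claw":0},{"ax":0,"ay":0,"az":0,"tx":0,"ty":0.8,"tz":0,"claw":0},{"ax":0,"ay":0,"az":0,"tx":0,"ty":1.2,"tz":0,"claw":0},{"ax":0,"ay":0,"az":0,"tx":0,"ty":1.6,"tz":0,"claw":0},{"ax":0,"ay":0,"az":0,"tx":0,"ty":1.9,"tz":0,"claw":0},{"ax":0,"ay":0,"az":0,"tx":0,"ty":2.2,"tz":0,"claw":0},{"ax":0,"ay":0,"az":0,"tx":0,"ty":2.4,"tz":0,"claw":0},{"ax":0,"ay":0,"az":0,"tx":0,"ty":2.5,"tz":0,"claw":0},{"ax":0,"ay":0,"az":0,"tx":0,"ty":2.5,"tz":0,"claw":0}]}}

```text
time_s: 8.2
position: [0.5548, -0.165, 0.1542]
ee_rot: [0.0, 0.62, 0.785, 0.0]
ft_force: [-0.0, -0.9, -5.9]
opening: 0.156
grasp_force: 30.0
```

```bash
python3 - <<'E'
from h import *
s=r.state();print("TCP in G",G(s["position"]),s["position"][2],s["ft_force"],s["wrist_torque"])
E
```

```text
TCP in G [-0.66118698 -2.83591941] 0.1542271713638263 [-0.04558557 -0.94069033 -5.89761467] [-0.11352777 -0.03371871  0.0149377 ]
```

No contact with the plate yet, so I'll creep forward until the force rises.

{"method": "carry_out", "body": {"plan": [{"ax":0,"ay":0,"az":0,"tx":0,"ty":0.1,"tz":0,"claw":0},{"ax":0,"ay":0,"az":0,"tx":0,"ty":0.2,"tz":0,"claw":0},{"ax":0,"ay":0,"az":0,"tx":0,"ty":0.25,"tz":0,"claw":0},{"ax":0,"ay":0,"az":0,"tx":0,"ty":0.25,"tz":0,"claw":0}]}}

```text
time_s: 8.53
position: [0.5566, -0.1645, 0.1541]
ee_rot: [-0.0, 0.62, 0.785, -0.0]
ft_force: [-1.6, -0.6, -5.9]
opening: 0.153
grasp_force: 30.0
```

{"method": "carry_out", "body": {"plan": [{"ax":0,"ay":0,"az":0,"tx":0,"ty":0.1,"tz":0,"claw":0},{"ax":0,"ay":0,"az":0,"tx":0,"ty":0.2,"tz":0,"claw":0},{"ax":0,"ay":0,"az":0,"tx":0,"ty":0.2,"tz":0,"claw":0}]}}

```text
time_s: 8.78
position: [0.5568, -0.1645, 0.1541]
ee_rot: [-0.002, 0.62, 0.785, -0.002]
ft_force: [-11.4, -2.9, -0.3]
opening: 0.154
grasp_force: 30.0
```

It is against the plate, with 11 N of reaction. I'll ease off, set it down and release.

{"method": "carry_out", "body": {"plan": [{"ax":0,"ay":0,"az":0,"tx":0,"ty":-0.15,"tz":0,"claw":0},{"ax":0,"ay":0,"az":0,"tx":0,"ty":-0.17,"tz":0.08,"claw":0},{"ax":0,"ay":0,"az":0,"tx":0,"ty":-0.17,"tz":0.12,"claw":0},{"ax":0,"ay":0,"az":0,"tx":0,"ty":-0.17,"tz":0.12,"claw":0}]}}

```text
time_s: 9.12
position: [0.5568, -0.165, 0.1538]
ee_rot: [-0.0, 0.62, 0.785, -0.001]
ft_force: [-7.6, -0.4, 0.3]
opening: 0.159
grasp_force: 30.0
```

```bash
python3 - <<'E'
from h import *
s=r.state();print("TCP in G",G(s["position"]),s["position"][2],s["ft_force"],s["wrist_torque"])
E
```

```text
TCP in G [ 1.28524186 -3.25054222] 0.1537959851458892 [-7.6147997  -0.36828714  0.25711423] [-0.35328523  1.11426346 -0.02165175]
```

{"method": "carry_out", "body": {"plan": [{"ax":0,"ay":0,"az":0,"tx":0,"ty":0,"tz":0,"claw":0.5},{"ax":0,"ay":0,"az":0,"tx":0,"ty":0,"tz":0,"claw":0.5},{"ax":0,"ay":0,"az":0,"tx":0,"ty":0,"tz":0,"claw":0.5},{"ax":0,"ay":0,"az":0,"tx":0,"ty":0,"tz":0,"claw":0.5},{"ax":0,"ay":0,"az":0,"tx":0,"ty":0,"tz":0,"claw":0.5},{"ax":0,"ay":0,"az":0,"tx":0,"ty":0,"tz":0,"claw":0.5},{"ax":0,"ay":0,"az":0,"tx":0,"ty":0,"tz":0,"claw":0.5},{"ax":0,"ay":0,"az":0,"tx":0,"ty":0,"tz":0,"claw":0.5}]}}

```text
time_s: 9.78
position: [0.5574, -0.1644, 0.1531]
ee_rot: [0.0, 0.62, 0.785, 0.0]
ft_force: [-0.0, -1.2, 1.0]
opening: 0.496
grasp_force: 0.0
```

```bash
python3 - <<'E'
from h import *
s=r.state();print("TCP in G",G(s["position"]),s["position"][2],s["ft_force"],s["opening"])
E
```

```text
TCP in G [ 1.99081823 -2.8106848 ] 0.15305262556216137 [-0.0159711  -1.22472116  1.01047988] 0.49611727616577145
```

Released. Straight up 15 cm, then back out of the top camera's view.

{"method": "carry_out", "body": {"plan": [{"ax":0,"ay":0,"az":0,"tx":0,"ty":0,"tz":-1,"claw":0.5},{"ax":0,"ay":0,"az":0,"tx":0,"ty":0,"tz":-3,"claw":0.5},{"ax":0,"ay":0,"az":0,"tx":0,"ty":0,"tz":-6,"claw":0.5},{"ax":0,"ay":0,"az":0,"tx":0,"ty":0,"tz":-9,"claw":0.5},{"ax":0,"ay":0,"az":0,"tx":0,"ty":0,"tz":-12,"claw":0.5},{"ax":0,"ay":0,"az":0,"tx":2,"ty":0,"tz":-15,"claw":0.5},{"ax":0,"ay":0,"az":0,"tx":6,"ty":0,"tz":-16,"claw":0.5},{"ax":0,"ay":0,"az":0,"tx":10,"ty":0,"tz":-16,"claw":0.5},{"ax":0,"ay":0,"az":0,"tx":14,"ty":0,"tz":-16,"claw":0.5},{"ax":0,"ay":0,"az":0,"tx":18,"ty":0,"tz":-16,"claw":0.5},{"ax":0,"ay":0,"az":0,"tx":22,"ty":0,"tz":-16,"claw":0.5},{"ax":0,"ay":0,"az":0,"tx":24,"ty":0,"tz":-16,"claw":0.5}]}}

```text
time_s: 10.78
position: [0.5004, 0.0727, 0.3142]
ee_rot: [-0.0, 0.619, 0.786, 0.001]
ft_force: [-0.3, -0.2, 0.3]
opening: 0.502
grasp_force: 0.0
```

```bash
python3 - <<'E'
from h import *
t=camera("top")[:,:,::-1];s=camera("side")[:,:,::-1]
a=cv2.resize(t[100:225,240:340],None,fx=4,fy=4,interpolation=2);b=cv2.resize(s[165:290,250:350],None,fx=4,fy=4,interpolation=2)
cv2.imwrite("pics/m6.png",np.hstack([a,b]));cv2.imwrite("pics/top6.png",t)
E
```

```text
(no output)
```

View pics/m6.png

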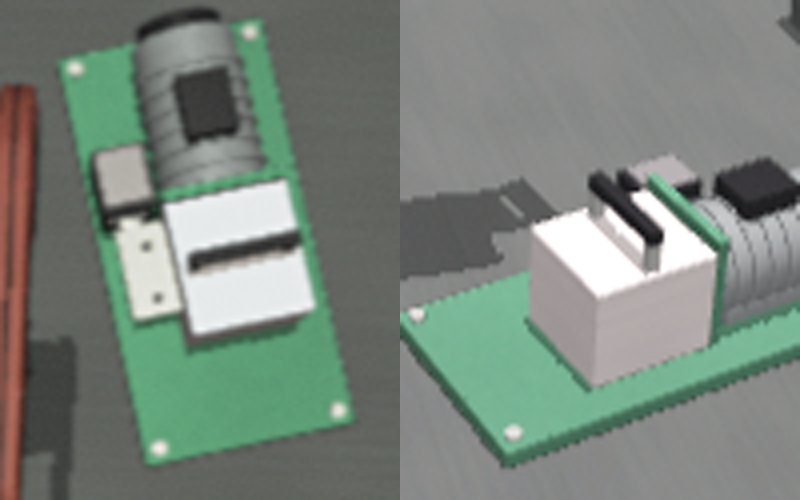

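The guard sits square and upright with its open edge flat on the motor plate. In the crop the flange (150,270) is up to the switch, with the tongue fully inside. The gripper is clear, so I'm handing in.

```bash
python3 -c "
from station import sign_off;print(sign_off())"
```

```text
the job is handed in; nothing more can be done
None
```

The guard is back on the grinder with its tongue in the interlock slot and its open edge against the motor plate. I released it and handed the job in after about 11 s of robot time; no verdict came back, but the final pictures show it square, upright and home.

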